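# Close the tube test well with its lipped-in cover

## Task

Close the burst-test fixture with the long red-gripped cover: tilt it so that one end goes under the dark overhanging lip, then level it down so that it lies flat inside the recess on the rubber ledge. Leave the short blue-gripped cover where it is.

Things in the scene. Friction and masses are not known exactly. Their poses are not given: they have to be found in the camera images.
- cover: Loose long cover lying flat on the bench: aluminium plate 140 (x) x 90 (y) x 8 mm, about 0.26 kg, same either way round. A stem 14 (x) x 26 (y) mm in its middle carries a red grip block, 16 (x) x 44 (y) mm, from 36 to 70 mm above the underside: best pinched along x, 53 mm above the underside. Origin: centre of the plate's underside; z up through the grip.
- short_cover: Loose short cover of the same make, 104 (x) x 90 (y) x 8 mm, with a blue grip block of the same shape. Not for this job. Origin: centre of the plate's underside.
- fixture: White test fixture fixed to the bench, 184 (x) x 134 (y) mm, with an open recess 160 (x) x 110 (y) mm. Walls rise 60 mm above the bench. At its -x end (robot's side) a dark steel lip, as wide as the fixture, overhangs the recess by 40 mm, underside 66 and top 72 mm above the bench: the open mouth is only 120 mm long. Origin: centre of underside; x points away from the lip, z up.
- seat (a point): Centre of the recess, on the plane of its black ledge 40 mm above the bench (20 mm below the wall tops, 26 mm below the lip), axes as the fixture's. The home of the cover's origin, with 10 mm of play each way in x and y. The ledge surrounds a deeper 100 x 60 mm well with a yellow tube in it. Tilted 10 to 20 degrees, -x end low, the cover passes under the lip.
Mind the look-alikes: they are no part of the job. Leave any orange or pink look-alike of the cover alone.

How it is judged:
At the end, for the whole second after the job is handed in: The red-gripped cover lies at rest, flat (within 4.5 degrees) on the ledge inside the recess: its origin within 13 mm of the seat in x and y and 5 mm in height, its length along the fixture's within 11 degrees, hence one end under the lip. The blue-gripped cover is within 40 mm of where it started (x of cover in the frame of seat between -0.013 and 0.013 m and y of cover in the frame of seat between -0.013 and 0.013 m and z of cover in the frame of seat between -0.005 and 0.005 m and angle between cover's own z axis and vertical below 0.08 rad and angle between the x axis of cover and the x axis of fixture, either way round below 0.2 rad and linear speed of cover below 0.02 m/s and distance of short_cover from where it was at the start of the episode below 0.04 m); the robot touches nothing.
It fails at once if the blue-gripped cover is carried or pushed away (over 40 mm) (distance of short_cover from where it was at the start of the episode above 0.04 m).
It also fails if it takes over 45 s, if anything falls off the work surface, if the arm or the gripper's body presses on something with over 40 N, if the wrist force passes 120 N, or if a joint passes its speed limit or range.

## Robot

A 6-joint arm with a two-finger parallel gripper is mounted at the origin on the work surface. World frame = base frame: x ahead of the robot, y to its left, z up, the work surface at z = 0. Lengths are in m, angles in rad, forces in N, time in s.
With the tool pointing down it reaches from about 0.375 to 0.9 m from the base axis. Payload 3.1 kg.
Tool frame: the origin (TCP) lies at the very end of the fingers, on their centre line; the grasp point (between the pads) lies 19 mm behind it; z points along the fingers, y is the direction in which the jaws open and shut (so a half turn about z gives the same grasp; the last joint's range is limited). The gripper opens to 87 mm and grips with 3 to 60 N. Pads are 19 mm wide; open, the fingers measure 117 mm over their backs; the gripper's body (75 mm by 190 mm) begins 51 mm behind the grasp point.
Start: joints at [-1.421, 0.527, 1.433, -0, 1.181, -0.178], TCP at [0.201, -0.592, 0.223] pointing down, gripper open.
Joint ranges: [-3.08, 3.08], [-0.75, 2.2], [0.22, 2.44], [-1.43, 4.57], [0, 2.65], [-2.85, 2.85]. Speed limits (rad/s): [2.79, 2.79, 3.14, 3.14, 3.14, 3.14].

## Interface

Orientations are given as a unit quaternion [x, y, z, w].
In Python, from rig import robot gives the robot as it stands. The module is installed in compiled form; this text tells all that it offers.
- The arm moves only by the tool send_rows, never from a script. Its argument "deltas" is a list of rows, each an object of numbers: "tx", "ty", "tz": the shift along the tool's x, y, z in cm; "rx", "ry", "rz": the turn, a rotation vector about the tool's x, y, z in rad. A call has 1 to 5 rows; each row is the pose to reach, as a shift and turn from the pose commanded when the call began, along the tool's axes at that moment; what a row does not reach only later rows make up. A row lasts 1/12 s, in which the tool goes at most 41.7 mm and 7.16 degrees, less where a joint would pass 70% of its speed; a pose out of reach is approached as far as the arm can. A call with a gripper value outside its range is refused whole. "claw" is the finger opening in cm, from 0 to 8.7, set as the call begins (left out, the last holds). The fingers move at their own pace and stop on an object; "squeeze" is the grip in N (left out, the last holds). Time passes only in rows, so rows that repeat a pose let the fingers close. It gives the time, the measured TCP pose, the force and the opening at its end, in the units of the state.
- robot.get_obs(): the state, without advancing time (a new reading comes with each control period).
- robot.camera(name): name is "scene" or "top" or "wrist"; returns a dict with "color" (384x512x3 uint8, red, green, blue), "z_map" (384x512 float32, m along the optical axis (not along the pixel's ray), 0 where there is no reading), "intrinsics" (3x3 intrinsics, pixels), "R" (3x3) and "t" (3): a world point X has camera coordinates R X + t; the wrist camera has in their place "tool_from_camera" (4x4, takes a point from camera to tool coordinates, whose origin is the TCP and whose axes are the flange's). Camera axes: x right, y down, z forward; pixel columns grow to the right and rows downward; lengths in m; the calibration is good to about 2 mm. A picture is of the moment at which its call begins: read the wrist's pose just before it.
- robot.hand_in(): hands the job in, once; it reports no verdict.
Trained networks look in the newest picture that a camera, given by its name, has taken for a name from the list of things; names that differ only in an ending like _2 or _b are one class to them, and where a whole thing is asked for, a point or a joint stands for the part that bears it (a point fixed in the world has none). Each returns a list of dicts, best first, with "p" (0 to 1); they miss things now and then, are a little off and sometimes report something else, mostly with a low value. They report only what shows in the picture. A call takes as long as a camera call. They do not tell look-alikes from the thing itself.
- robot.outline_of(label, camera): "pixels" (384x512 bool, what is visible of it) and "xy" ([column, row] in pixels, amid what is visible of it).
- robot.tip_of(label, camera): "xy" ([column, row] in pixels: a listed point, or the origin of a listed thing).
The state is a dict: "time": time; "q": joint angles; "joint_velocities": joint speeds; "joint_torque": joint torques, N m; "position": TCP position; "tool_rot": TCP orientation; "ft_force": force on the tool from outside, world axes, zero at the start; "moment": the same for the moment, N m; "grip_width": finger opening in m.
Only numpy, scipy, OpenCV 4.12 (cv2) and the standard library are available. Lean on these libraries where they do the work, as an engineer would, in place of code of your own. Each camera call takes 0.05 s, during which the arm holds its last target.

## Working session

There is one attempt and no reset: what is moved stays moved. The work goes in short steps, Python scripts to look and compute and a tool call to move; the robot and the scene stay as the last step left them, time stands still between calls to the robot, and variables do not carry over. Pictures are saved under pics/ and viewed, and the job is handed in when it is done.

Besides the shell and the picture viewer there is one more tool, called after "Call:" as a command line: name --argument value ..., lists and objects as JSON in quotes. send_rows: Moves the arm, as the interface text tells. Its arguments: {"type":"object","properties":{"deltas":{"type":"array","items":{"type":"object","properties":{"tx":{"type":"number"},"ty":{"type":"number"},"tz":{"type":"number"},"rx":{"type":"number"},"ry":{"type":"number"},"rz":{"type":"number"}}}},"claw":{"type":"number"},"squeeze":{"type":"number"}},"required":["deltas"]}

```bash
mkdir -p pics
python3 - <<'E'
from rig import robot
import cv2,numpy as np
o=robot.get_obs();print(o['time'],o['position'],o['tool_rot'],o['grip_width'])
ims=[]
for c in ['scene','top']:
    d=robot.camera(c);cv2.imwrite(f'pics/{c}0.png',d['color'][:,:,::-1])
    np.savez(f'/tmp/{c}.npz',**d)
    for l in ['cover','short_cover','fixture','seat']:
        for r in robot.tip_of(l,c): print(c,l,r)
        for r in robot.outline_of(l,c): print(c,l,r['p'],r['xy'],r['pixels'].sum())
E
```

```text
0.0 [ 0.20110856 -0.59096642  0.22156732] [ 9.86598312e-01  1.63164200e-01 -1.47023030e-06 -1.10252500e-03] 0.08705565147774276
scene cover {'xy': [265.8, 180.8], 'p': 0.97}
scene cover {'xy': [312.9, 147.8], 'p': 0.87}
scene cover {'xy': [207.8, 203.5], 'p': 0.82}
scene cover {'xy': [335.9, 201.4], 'p': 0.64}
scene cover {'xy': [376.6, 159.3], 'p': 0.56}
scene cover 0.98 [335.1, 202.2] 1151
scene cover 0.75 [204.4, 201.0] 1152
scene cover 0.71 [312.8, 145.2] 949
scene cover 0.69 [381.8, 158.5] 992
scene cover 0.64 [263.6, 182.0] 1019
scene short_cover {'xy': [129.8, 238.3], 'p': 0.7}
scene short_cover 0.95 [126.6, 238.6] 1017
scene fixture {'xy': [265.2, 250.3], 'p': 0.67}
scene fixture {'xy': [265.3, 243.3], 'p': 0.35}
scene fixture 0.96 [262.5, 247.3] 3302
scene seat {'xy': [263.0, 241.5], 'p': 0.74}
scene seat {'xy': [331.9, 199.8], 'p': 0.68}
scene seat 0.81 [261.4, 245.7] 3451
top cover {'xy': [305.1, 216.3], 'p': 0.76}
top cover {'xy': [182.8, 181.4], 'p': 0.73}
top cover {'xy': [177.3, 253.6], 'p': 0.67}
top cover {'xy': [236.6, 218.6], 'p': 0.67}
top cover {'xy': [263.5, 150.7], 'p': 0.55}
top cover 0.92 [178.0, 253.2] 1282
top cover 0.88 [116.3, 221.5] 1247
top cover 0.83 [182.3, 184.7] 1286
top cover 0.79 [235.7, 218.4] 1253
top cover 0.73 [262.0, 149.7] 2828
top cover 0.62 [302.6, 216.0] 1237
top short_cover {'xy': [383.1, 193.1], 'p': 0.84}
top short_cover 0.97 [382.9, 191.3] 960
top fixture {'xy': [257.1, 152.3], 'p': 0.87}
top fixture {'xy': [181.5, 181.5], 'p': 0.36}
top fixture 0.87 [259.3, 148.8] 2700
top seat {'xy': [262.4, 146.0], 'p': 0.7}
top seat 0.56 [263.1, 144.2] 2701
```

Run:
```python
import cv2
for c in ['scene','top']:
    i=cv2.imread(f'pics/{c}0.png'); cv2.imwrite(f'pics/{c}0b.png',cv2.resize(i,(800,600),interpolation=2))
```

```text
(no output)
```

View pics/scene0b.png

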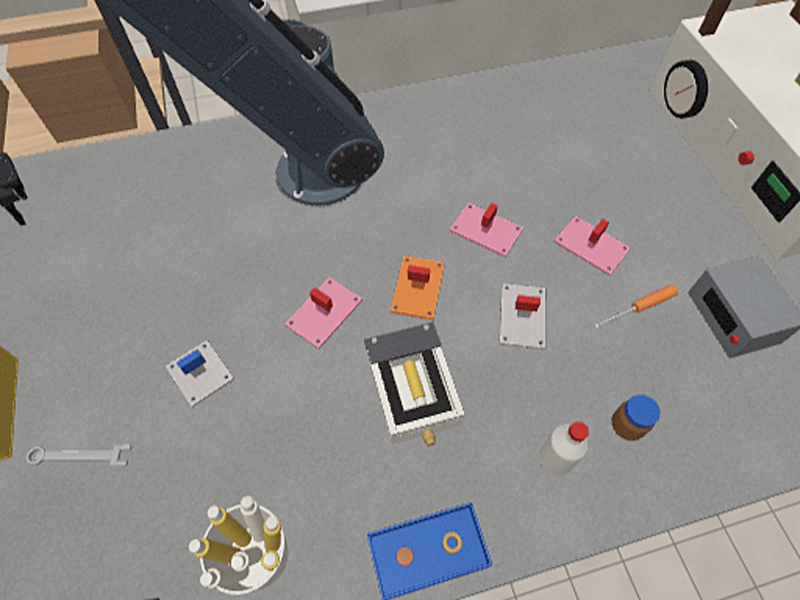

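View pics/top0b.png

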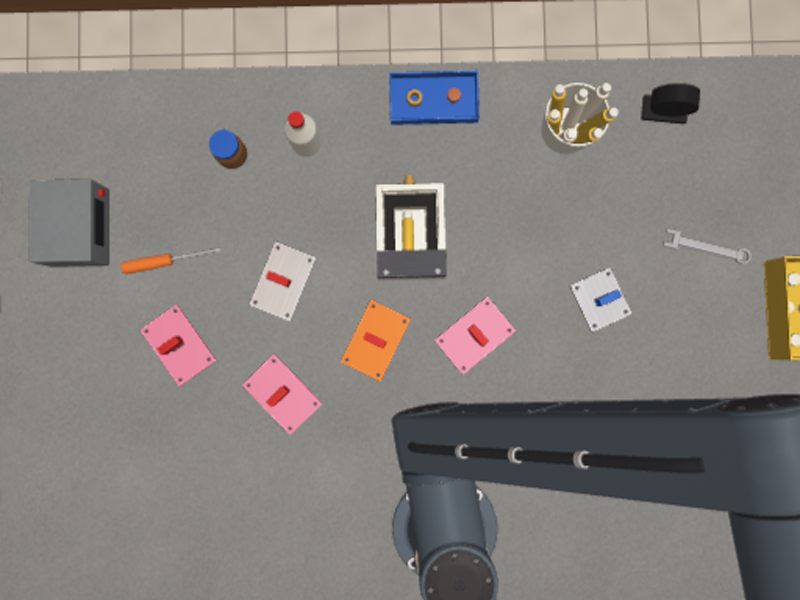

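The target is the bare-aluminium plate with the red grip, at about (283,281) in the enlarged top view and (523,315) in the scene view. The pink and orange plates are look-alikes. The fixture is at (411,230), with its lip towards the robot. Next I measure both from depth.

```bash
cat > h.py <<'E'
import numpy as np,cv2
def world(d):
    z=d['z_map'];K=d['intrinsics'];v,u=np.mgrid[:384,:512]
    C=np.stack([(u-K[0,2])/K[0,0]*z,(v-K[1,2])/K[1,1]*z,z],-1)
    return (C-d['t'])@d['R']
E
python3 - <<'E'
from h import *
np.set_printoptions(precision=4,suppress=True)
def rect(P):
    (c,s,a)=cv2.minAreaRect((P[:,:2]*1000).astype(np.float32)); return np.round(c,1),np.round(s,1),round(a,1)
for c,cu,fx in [('top',(181,180),(263,147)),('scene',(335,202),(265,243))]:
    d=dict(np.load(f'/tmp/{c}.npz'));W=world(d);ok=d['z_map']>0
    print(c,'cam pos',-d['R'].T@d['t'])
    p0=W[cu[1],cu[0]];print('cover px',p0)
    n=ok&(np.hypot(*(W[...,:2]-p0[:2]).transpose(2,0,1))<.1)
    P=W[n]; print(np.histogram(P[:,2],bins=np.arange(-.01,.09,.004)))
    pl=P[(P[:,2]>.0045)&(P[:,2]<.013)];print('plate',len(pl),rect(pl),np.median(pl[:,2]))
    g=P[(P[:,2]>.06)&(P[:,2]<.08)];print('grip',len(g),g.mean(0),rect(g))
    f0=W[fx[1],fx[0]];print('fix px',f0)
    n=ok&(np.hypot(*(W[...,:2]-f0[:2]).transpose(2,0,1))<.14)
    P=W[n]; print(np.histogram(P[:,2],bins=np.arange(-.01,.09,.004)))
    w=P[(P[:,2]>.05)&(P[:,2]<.08)];print('fix top',len(w),rect(w))
    l=P[(P[:,2]>.068)&(P[:,2]<.08)];print('lip',len(l),rect(l),l.mean(0))
E
```

```text
top cam pos [0.3687 0.085  1.4491]
cover px [0.4957 0.3042 0.0739]
(array([ 36, 404, 881, 717, 615, 281,  41,   1,   0,   0,   0,   2,   1,
         3,   0,   1,   1,   2,   8,  27,  35,   7,   1,   0]), array([-0.01 , -0.006, -0.002,  0.002,  0.006,  0.01 ,  0.014,  0.018,
        0.022,  0.026,  0.03 ,  0.034,  0.038,  0.042,  0.046,  0.05 ,
        0.054,  0.058,  0.062,  0.066,  0.07 ,  0.074,  0.078,  0.082,
        0.086]))
plate 1118 (array([495.6, 306.8]), array([194. , 183.8]), 14.0) 0.007815688972765092
grip 80 [0.5032 0.3156 0.0699] (array([503.4, 316.3]), array([43.9, 15.8]), 67.0)
fix px [0.5964 0.0528 0.0364]
(array([  79,  696, 1526,  925,  246,   97,   20,   21,   40,   63,  104,
        182,  384,  251,   52,   22,  119,  245,  133,  173,  402,  171,
         14,    0]), array([-0.01 , -0.006, -0.002,  0.002,  0.006,  0.01 ,  0.014,  0.018,
        0.022,  0.026,  0.03 ,  0.034,  0.038,  0.042,  0.046,  0.05 ,
        0.054,  0.058,  0.062,  0.066,  0.07 ,  0.074,  0.078,  0.082,
        0.086]))
fix top 1277 (array([593.1,  55.6]), array([184.8, 134.4]), 0.3)
lip 69
[... 557 characters left out ...]
176.8, 192.6]), 67.8) 0.008905412827233236
grip 92 [0.5    0.3153 0.0692] (array([498.1, 316.4]), array([42.9, 18. ]), 68.2)
fix px [0.5842 0.061  0.0294]
(array([   1,  194, 2067,  922,  239,  127,   44,   43,   68,  137,  181,
        109,  563,  371,   42,   35,   61,  405,  161,   38,  503,  232,
          7,    0]), array([-0.01 , -0.006, -0.002,  0.002,  0.006,  0.01 ,  0.014,  0.018,
        0.022,  0.026,  0.03 ,  0.034,  0.038,  0.042,  0.046,  0.05 ,
        0.054,  0.058,  0.062,  0.066,  0.07 ,  0.074,  0.078,  0.082,
        0.086]))
fix top 1442 (array([588. ,  55.7]), array([185.7, 134.3]), 0.1)
lip 773 (array([522.1,  55.6]), array([ 54. , 134.2]), 0.1) [0.5233 0.0546 0.0731]
```

```bash
cat >> h.py <<'E'
from scipy.spatial.transform import Rotation as Ro
def target(psi,th):
    "tool y = plate x at yaw psi deg, raised th deg (-x end low)"
    p,t=np.radians([psi,th])
    xp=np.array([np.cos(t)*np.cos(p),np.cos(t)*np.sin(p),np.sin(t)]);yp=np.array([-np.sin(p),np.cos(p),0]);zp=np.cross(xp,yp)
    return np.stack([yp,xp,-zp],1),xp,yp,zp
def delta(pos,psi,th=0,o=None):
    if o is None:
        from rig import robot;o=robot.get_obs()
    R0=Ro.from_quat(o['tool_rot']).as_matrix();R,*_=target(psi,th)
    d=R0.T@(np.asarray(pos)-o['position'])*100;r=Ro.from_matrix(R0.T@R).as_rotvec()
    print('t(cm)',np.round(d,2),'r',np.round(r,3),'rows>=',round(max(np.linalg.norm(d)/4.17,np.degrees(np.linalg.norm(r))/7.16),1))
def st():
    from rig import robot;o=robot.get_obs();R=Ro.from_quat(o['tool_rot']).as_matrix()
    print('t',round(o['time'],2),'pos',np.round(o['position'],4),'yaw',np.round(np.degrees(np.arctan2(R[1,1],R[0,1])),2),'tilt',np.round(np.degrees(np.arcsin(R[2,1])),2),'roll',np.round(np.degrees(np.arcsin(R[2,0])),2),'F',np.round(o['ft_force'],1),'w',round(o['grip_width'],4))
E
python3 -c "
from h import *
st();delta([.5,-.2,.23],-45);delta([.502,.3155,.22],-23)"
```

```text
t 0.9 pos [ 0.2012 -0.5917  0.2226] yaw -71.22 tilt 0.0 roll 0.0 F [ 0.4 -0.7 -1. ] w 0.0872
t(cm) [ 40.9  -27.47  -0.74] r [ 0.    -0.    -0.458] rows>= 11.8
t(cm) [ 57.68 -76.21   0.26] r [ 0.    -0.    -0.842] rows>= 22.9
```

Call:
send_rows --deltas '[{"tx": 3.4,"ty": -2.3,"rz": -0.04},{"tx": 6.8,"ty": -4.6,"rz": -0.08},{"tx": 10.2,"ty": -6.9,"rz": -0.12},{"tx": 13.6,"ty": -9.2,"rz": -0.16},{"tx": 17,"ty": -11.5,"rz": -0.2}]'

```text
schema error: expected keys tx, ty, tz, rx, ry, rz
```

```bash
python3 -c "
from h import *
st();delta([.5,-.2,.23],-45)"
```

```text
t 0.9 pos [ 0.2012 -0.5917  0.2226] yaw -71.22 tilt 0.0 roll 0.0 F [ 0.4 -0.7 -1. ] w 0.0872
t(cm) [ 40.9  -27.47  -0.74] r [ 0.    -0.    -0.458] rows>= 11.8
```

All six keys are needed.

Call:
send_rows --deltas '[{"tx": 3.4,"ty": -2.3,"tz": 0,"rx": 0,"ry": 0,"rz": -0.04},{"tx": 6.8,"ty": -4.6,"tz": 0,"rx": 0,"ry": 0,"rz": -0.08},{"tx": 10.2,"ty": -6.9,"tz": 0,"rx": 0,"ry": 0,"rz": -0.12},{"tx": 13.6,"ty": -9.2,"tz": 0,"rx": 0,"ry": 0,"rz": -0.16},{"tx": 17,"ty": -11.5,"tz": 0,"rx": 0,"ry": 0,"rz": -0.2}]'

```text
time: 1.32
position: [0.3259, -0.4266, 0.2227]
tool_rot: [0.965, 0.261, 0.0, 0.0]
ft_force: [0.4, 0.1, 0.3]
grip_width: 0.0873
```

```bash
python3 -c "
from h import *
st();delta([.5,-.2,.23],-45)"
```

```text
t 1.32 pos [ 0.3259 -0.4266  0.2227] yaw -59.69 tilt 0.02 roll 0.01 F [0.4 0.1 0.3] w 0.0873
t(cm) [ 26.47 -10.78  -0.73] r [ 0.    -0.    -0.256] rows>= 6.9
```

Call:
send_rows --deltas '[{"tx": 3.7,"ty": -1.5,"tz": 0,"rx": 0,"ry": 0,"rz": -0.04},{"tx": 7.4,"ty": -3,"tz": 0,"rx": 0,"ry": 0,"rz": -0.08},{"tx": 11.1,"ty": -4.5,"tz": 0,"rx": 0,"ry": 0,"rz": -0.12},{"tx": 14.8,"ty": -6,"tz": 0,"rx": 0,"ry": 0,"rz": -0.16},{"tx": 18.5,"ty": -7.5,"tz": 0,"rx": 0,"ry": 0,"rz": -0.2}]'

```text
time: 1.73
position: [0.4482, -0.2685, 0.2228]
tool_rot: [0.934, 0.357, 0.0, 0.0]
ft_force: [0.9, -0.3, -0.7]
grip_width: 0.0867
```

```bash
python3 -c "
from h import *
st();delta([.502,.3155,.22],-23)"
```

```text
t 1.73 pos [ 0.4482 -0.2685  0.2228] yaw -48.2 tilt 0.04 roll 0.0 F [ 0.9 -0.3 -0.7] w 0.0867
t(cm) [ 42.94 -39.95   0.26] r [ 0.001  0.    -0.44 ] rows>= 14.1
```

Call:
send_rows --deltas '[{"tx": 2.9,"ty": -2.7,"tz": 0,"rx": 0,"ry": 0,"rz": -0.03},{"tx": 5.8,"ty": -5.4,"tz": 0,"rx": 0,"ry": 0,"rz": -0.06},{"tx": 8.7,"ty": -8.1,"tz": 0,"rx": 0,"ry": 0,"rz": -0.09},{"tx": 11.6,"ty": -10.8,"tz": 0,"rx": 0,"ry": 0,"rz": -0.12},{"tx": 14.5,"ty": -13.5,"tz": 0,"rx": 0,"ry": 0,"rz": -0.15}]'

```text
time: 2.15
position: [0.4657, -0.0711, 0.2228]
tool_rot: [0.905, 0.425, 0.0, 0.0]
ft_force: [0.6, 0.8, 0.3]
grip_width: 0.0871
```

```bash
python3 -c "
from h import *
st();delta([.502,.3155,.22],-23)"
```

```text
t 2.15 pos [ 0.4657 -0.0711  0.2228] yaw -39.64 tilt 0.04 roll 0.02 F [0.6 0.8 0.3] w 0.0871
t(cm) [ 32.08 -21.87   0.27] r [ 0.001 -0.    -0.29 ] rows>= 9.3
```

Call:
send_rows --deltas '[{"tx": 3.2,"ty": -2.2,"tz": 0,"rx": 0,"ry": 0,"rz": -0.03},{"tx": 6.4,"ty": -4.4,"tz": 0,"rx": 0,"ry": 0,"rz": -0.06},{"tx": 9.6,"ty": -6.6,"tz": 0,"rx": 0,"ry": 0,"rz": -0.09},{"tx": 12.8,"ty": -8.8,"tz": 0,"rx": 0,"ry": 0,"rz": -0.12},{"tx": 16,"ty": -11,"tz": 0,"rx": 0,"ry": 0,"rz": -0.15}]'

```text
time: 2.57
position: [0.4832, 0.1225, 0.2229]
tool_rot: [0.87, 0.492, 0.0, 0.0]
ft_force: [0.2, -1.2, -0.3]
grip_width: 0.0869
```

```bash
python3 -c "
from h import *
st();delta([.502,.3155,.22],-23)"
```

```text
t 2.57 pos [0.4832 0.1225 0.2229] yaw -31.02 tilt 0.04 roll 0.02 F [ 0.2 -1.2 -0.3] w 0.0869
t(cm) [17.51 -8.34  0.29] r [ 0.001 -0.    -0.14 ] rows>= 4.7
```

Call:
send_rows --deltas '[{"tx": 3.5,"ty": -1.7,"tz": 0,"rx": 0,"ry": 0,"rz": -0.03},{"tx": 7,"ty": -3.4,"tz": 0,"rx": 0,"ry": 0,"rz": -0.06},{"tx": 10.5,"ty": -5,"tz": 0,"rx": 0,"ry": 0,"rz": -0.09},{"tx": 14,"ty": -6.7,"tz": 0,"rx": 0,"ry": 0,"rz": -0.12},{"tx": 17.5,"ty": -8.3,"tz": 0.3,"rx": 0,"ry": 0,"rz": -0.14}]'

```text
time: 2.98
position: [0.5027, 0.3155, 0.2203]
tool_rot: [0.834, 0.552, 0.001, 0.0]
ft_force: [1.5, -0.7, -0.3]
grip_width: 0.0871
```

Call:
send_rows --deltas '[{"tx": 0,"ty": 0,"tz": 0,"rx": 0,"ry": 0,"rz": 0},{"tx": 0,"ty": 0,"tz": 0,"rx": 0,"ry": 0,"rz": 0}]'

```text
time: 3.15
position: [0.5023, 0.3151, 0.2192]
tool_rot: [0.833, 0.553, -0.0, 0.0]
ft_force: [-0.2, -0.2, 0.0]
grip_width: 0.087
```

```bash
cat > w.py <<'E'
from h import *
import sys
from rig import robot
st();o=robot.get_obs();d=robot.camera('wrist')
R0=Ro.from_quat(o['tool_rot']).as_matrix()
d['R']=np.eye(3);d['t']=np.zeros(3)
C=world(d);T=d['tool_from_camera'];W=(C@T[:3,:3].T+T[:3,3])@R0.T+o['position'];W[d['z_map']<=0]=np.nan
np.save('/tmp/w.npy',W);np.save('/tmp/wc.npy',d['color'])
cv2.imwrite(f'pics/{sys.argv[1]}.png',d['color'][:,:,::-1])
E
python3 w.py w1
python3 - <<'E'
from h import *
W=np.load('/tmp/w.npy');c=np.load('/tmp/wc.npy').astype(int)
def rect(P):
    (c,s,a)=cv2.minAreaRect((P[:,:2]*1000).astype(np.float32)); return np.round(c,1),np.round(s,1),round(a,1)
near=np.hypot(W[...,0]-.502,W[...,1]-.3155)<.12
m=near&(W[...,2]>.004)&(W[...,2]<.014)
print(m.sum(),rect(W[m]))
red=near&(c[...,0]>c[...,1]+60)&(W[...,2]>.055)&(W[...,2]<.08)
print(red.sum(),rect(W[red]),np.median(W[red],0))
E
```

```text
t 3.15 pos [0.5023 0.3151 0.2192] yaw -22.88 tilt 0.01 roll -0.01 F [-0.2 -0.2  0. ] w 0.087
7387 (array([498.9, 316.6]), array([ 90., 140.]), 67.1)
594 (array([499.7, 316.4]), array([44.1, 14.5]), 66.7) [0.50005171 0.318197   0.07041837]
```

View pics/w1.png

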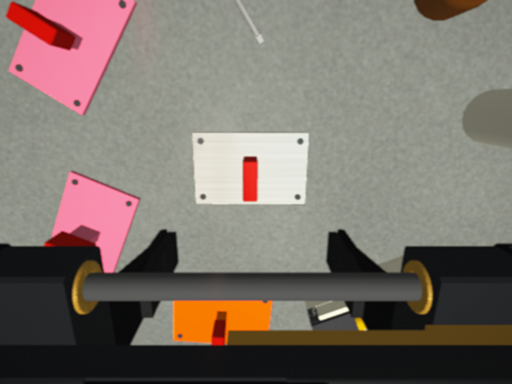

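The wrist view shows the aluminium cover centred at about (250,168). It fits as 140 x 90 mm with yaw −22.9°, and the grip is at (0.4995, 0.3165). Descending.

```bash
python3 -c "
from h import *
delta([.4995,.3165,.0365],-22.9)"
```

```text
t(cm) [ 0.19 -0.35 18.27] r [-0.     0.001 -0.001] rows>= 4.4
```

Call:
send_rows --deltas '[{"tx": 0.2,"ty": -0.3,"tz": 4,"rx": 0,"ry": 0,"rz": 0},{"tx": 0.2,"ty": -0.3,"tz": 8,"rx": 0,"ry": 0,"rz": 0},{"tx": 0.2,"ty": -0.3,"tz": 11.5,"rx": 0,"ry": 0,"rz": 0},{"tx": 0.2,"ty": -0.3,"tz": 14,"rx": 0,"ry": 0,"rz": 0},{"tx": 0.2,"ty": -0.3,"tz": 16,"rx": 0,"ry": 0,"rz": 0}]'

```text
time: 3.62
position: [0.4994, 0.3137, 0.0573]
tool_rot: [0.835, 0.55, -0.002, -0.0]
ft_force: [-0.2, -0.4, -0.2]
grip_width: 0.087
```

Call:
send_rows --deltas '[{"tx": 0,"ty": 0,"tz": 1,"rx": 0,"ry": 0,"rz": 0},{"tx": 0,"ty": 0,"tz": 2,"rx": 0,"ry": 0,"rz": 0},{"tx": 0,"ty": 0,"tz": 2.2,"rx": 0,"ry": 0,"rz": 0},{"tx": 0,"ty": 0,"tz": 2.2,"rx": 0,"ry": 0,"rz": 0}]'

```text
time: 3.95
position: [0.5011, 0.3157, 0.0378]
tool_rot: [0.835, 0.551, 0.0, 0.0]
ft_force: [-0.8, -1.0, -0.9]
grip_width: 0.087
```

```bash
python3 w.py w2; python3 -c "
from h import *
delta([.4995,.3165,.0365],-22.9)"
```

```text
t 3.95 pos [0.5011 0.3157 0.0378] yaw -23.14 tilt 0.01 roll 0.01 F [-0.8 -1.  -0.9] w 0.087
t(cm) [-0.04 -0.2   0.19] r [ 0.001 -0.001 -0.004] rows>= 0.1
```

View pics/w2.png

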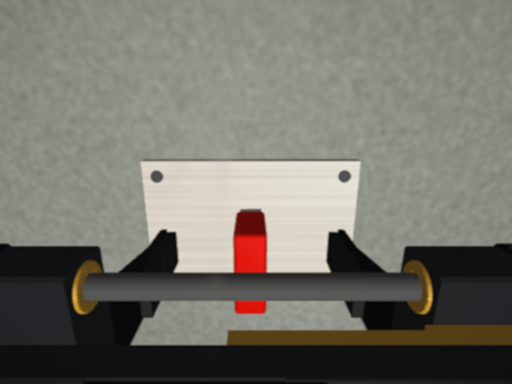

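The grip sits midway between the jaws, at column 250. Closing.

Call:
send_rows --claw 1.2 --squeeze 35 --deltas '[{"tx": 0,"ty": -0.1,"tz": 0.1,"rx": 0,"ry": 0,"rz": 0},{"tx": 0,"ty": -0.1,"tz": 0.1,"rx": 0,"ry": 0,"rz": 0},{"tx": 0,"ty": -0.1,"tz": 0.1,"rx": 0,"ry": 0,"rz": 0},{"tx": 0,"ty": -0.1,"tz": 0.1,"rx": 0,"ry": 0,"rz": 0},{"tx": 0,"ty": -0.1,"tz": 0.1,"rx": 0,"ry": 0,"rz": 0}]'

```text
time: 4.42
position: [0.4999, 0.3168, 0.037]
tool_rot: [0.834, 0.551, 0.0, 0.0]
ft_force: [-0.3, -0.0, -0.3]
grip_width: 0.0614
```

Call:
send_rows --deltas '[{"tx": 0,"ty": 0,"tz": 0,"rx": 0,"ry": 0,"rz": 0},{"tx": 0,"ty": 0,"tz": 0,"rx": 0,"ry": 0,"rz": 0},{"tx": 0,"ty": 0,"tz": 0,"rx": 0,"ry": 0,"rz": 0},{"tx": 0,"ty": 0,"tz": 0,"rx": 0,"ry": 0,"rz": 0},{"tx": 0,"ty": 0,"tz": 0,"rx": 0,"ry": 0,"rz": 0}]'

```text
time: 4.83
position: [0.4997, 0.3166, 0.0365]
tool_rot: [0.834, 0.551, -0.0, -0.0]
ft_force: [-0.1, 0.2, 0.1]
grip_width: 0.0283
```

Call:
send_rows --deltas '[{"tx": 0,"ty": 0,"tz": 0,"rx": 0,"ry": 0,"rz": 0},{"tx": 0,"ty": 0,"tz": 0,"rx": 0,"ry": 0,"rz": 0},{"tx": 0,"ty": 0,"tz": 0,"rx": 0,"ry": 0,"rz": 0},{"tx": 0,"ty": 0,"tz": 0,"rx": 0,"ry": 0,"rz": 0},{"tx": 0,"ty": 0,"tz": 0,"rx": 0,"ry": 0,"rz": 0}]'

```text
time: 5.25
position: [0.4998, 0.3166, 0.0365]
tool_rot: [0.834, 0.551, 0.0, 0.0]
ft_force: [0.5, -0.1, -0.7]
grip_width: 0.0162
```

Call:
send_rows --deltas '[{"tx": 0,"ty": 0,"tz": -1,"rx": 0,"ry": 0,"rz": 0},{"tx": 0,"ty": 0,"tz": -3,"rx": 0,"ry": 0,"rz": 0},{"tx": 0,"ty": 0,"tz": -6,"rx": 0,"ry": 0,"rz": 0},{"tx": 0,"ty": 0,"tz": -9,"rx": 0,"ry": 0,"rz": 0},{"tx": 0,"ty": 0,"tz": -12,"rx": 0,"ry": 0,"rz": 0}]'

```text
time: 5.67
position: [0.4988, 0.3164, 0.1577]
tool_rot: [0.834, 0.551, -0.001, -0.0]
ft_force: [0.8, 1.7, -1.7]
grip_width: 0.0158
```

```bash
python3 w.py w3; python3 -c "
from h import *
from rig import robot
delta([.61,.056,.20],0,15)
d=robot.camera('scene');cv2.imwrite('pics/s3.png',d['color'][90:330,130:450,::-1].repeat(2,0).repeat(2,1))"
```

```text
t 5.67 pos [0.4988 0.3164 0.1577] yaw -23.09 tilt -0.09 roll -0.08 F [ 0.8  1.7 -1.7] w 0.0158
t(cm) [-19.87  20.18  -3.58] r [-0.25   0.047 -0.401] rows>= 6.8
```

View pics/s3.png

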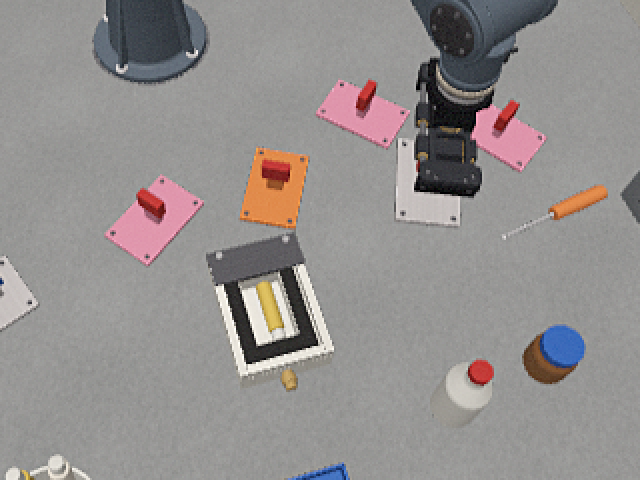

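View pics/w3.png

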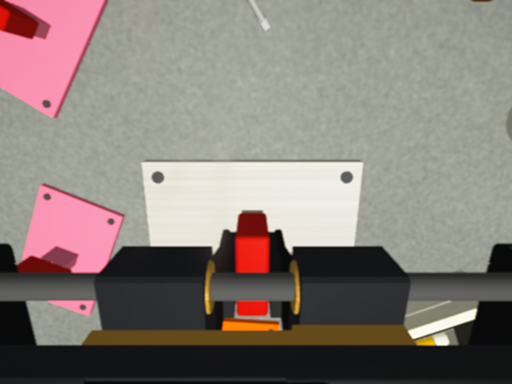

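```bash
cat >> h.py <<'E'
SEAT=np.array([.5895,.0558,.040])
def low(xl,zl,th,h=.0365):
    "TCP for cover with low underside edge at seat-frame xl,zl (mm)"
    R,xp,yp,zp=target(0,th)
    return SEAT+np.array([xl,0,zl])/1000+.07*xp+h*zp
E
python3 -c "
from h import *
for a in [(-30,60,13),(-30,4,13),(-72,4,13),(-72,0,0)]: print(a,low(*a).round(4))
delta(low(-28,70,13),0,13)"
```

```text
(-30, 60, 13) [0.6195 0.0558 0.1513]
(-30, 4, 13) [0.6195 0.0558 0.0953]
(-72, 4, 13) [0.5775 0.0558 0.0953]
(-72, 0, 0) [0.5875 0.0558 0.0765]
t(cm) [-19.49  21.19   0.1 ] r [-0.214  0.039 -0.402] rows>= 6.9
```

Call:
send_rows --deltas '[{"tx": -2.2,"ty": 2.4,"tz": 0,"rx": -0.02,"ry": 0.004,"rz": -0.045},{"tx": -4.4,"ty": 4.8,"tz": 0,"rx": -0.045,"ry": 0.008,"rz": -0.09},{"tx": -6.6,"ty": 7.2,"tz": 0,"rx": -0.07,"ry": 0.013,"rz": -0.135},{"tx": -8.8,"ty": 9.6,"tz": 0,"rx": -0.095,"ry": 0.018,"rz": -0.18},{"tx": -11,"ty": 12,"tz": 0,"rx": -0.12,"ry": 0.022,"rz": -0.226}]'

```text
time: 6.18
position: [0.566, 0.1671, 0.1556]
tool_rot: [0.764, 0.642, 0.041, 0.044]
ft_force: [0.2, -0.5, -1.9]
grip_width: 0.0155
```

```bash
python3 -c "
from h import *
st();delta(low(-28,70,13),0,13)"
```

```text
t 6.18 pos [0.566  0.1671 0.1556] yaw -9.98 tilt 6.86 roll 0.41 F [ 0.2 -0.5 -1.9] w 0.0155
t(cm) [-10.     7.41   0.24] r [-0.106  0.023 -0.172] rows>= 3.0
```

Call:
send_rows --deltas '[{"tx": -2.5,"ty": 1.9,"tz": 0,"rx": -0.027,"ry": 0.006,"rz": -0.043},{"tx": -5,"ty": 3.7,"tz": 0.1,"rx": -0.053,"ry": 0.012,"rz": -0.086},{"tx": -7.5,"ty": 5.6,"tz": 0.2,"rx": -0.08,"ry": 0.018,"rz": -0.13},{"tx": -10,"ty": 7.4,"tz": 0.2,"rx": -0.106,"ry": 0.023,"rz": -0.172},{"tx": -10,"ty": 7.4,"tz": 0.2,"rx": -0.106,"ry": 0.023,"rz": -0.172}]'

```text
time: 6.6
position: [0.6237, 0.0517, 0.1623]
tool_rot: [0.705, 0.7, 0.081, 0.082]
ft_force: [0.4, 0.9, -2.3]
grip_width: 0.0158
```

```bash
python3 -c "
from h import *
from rig import robot
st();
d=robot.camera('scene');cv2.imwrite('pics/s4.png',d['color'][150:330,150:390,::-1].repeat(3,0).repeat(3,1))
st();delta(low(-30,40,13),0,13)"
```

```text
t 6.6 pos [0.6237 0.0517 0.1623] yaw -0.36 tilt 13.2 roll -0.07 F [ 0.4  0.9 -2.3] w 0.0158
t 6.65 pos [0.622  0.054  0.1619] yaw -0.45 tilt 13.01 roll 0.05 F [-1.   0.6 -1.2] w 0.0158
t(cm) [ 0.17 -0.94  2.92] r [ 0.     0.001 -0.008] rows>= 0.7
```

View pics/s4.png

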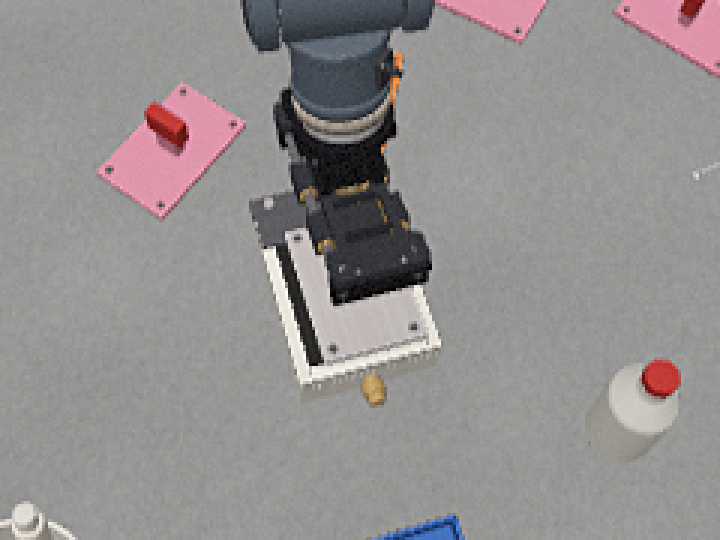

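Call:
send_rows --deltas '[{"tx": 0.1,"ty": -0.5,"tz": 1.5,"rx": 0,"ry": 0,"rz": -0.008},{"tx": 0.2,"ty": -0.9,"tz": 2.9,"rx": 0,"ry": 0,"rz": -0.008},{"tx": 0.2,"ty": -0.9,"tz": 2.9,"rx": 0,"ry": 0,"rz": -0.008}]'

```text
time: 6.9
position: [0.6156, 0.0601, 0.1287]
tool_rot: [0.701, 0.705, 0.077, 0.077]
ft_force: [-0.5, 0.2, -4.0]
grip_width: 0.0158
```

```bash
cat > chk.py <<'E'
from h import *
import sys
from rig import robot
st();o=robot.get_obs();R0=Ro.from_quat(o['tool_rot']).as_matrix()
for c in ['scene','top']:
    d=robot.camera(c);W=world(d);W[d['z_map']<=0]=np.nan
    cv2.imwrite(f'pics/{sys.argv[1]}_{c}.png',cv2.resize(d['color'][110:310,130:400,::-1] if c=='scene' else d['color'][80:230,170:350,::-1],None,fx=2.8,fy=2.8,interpolation=cv2.INTER_CUBIC))
    T=(W-o['position'])@R0   # tool coords; plate top at tool z=.0285
    m=(abs(T[...,2]-.0285)<.006)&(abs(T[...,0])<.07)&(abs(T[...,1])<.1)
    m&=d['color'].min(-1)>110
    if m.sum()>30:
        P=T[m]*1000;print(c,m.sum(),'tool x',np.percentile(P[:,0],[1,99]).round(1),'tool y',np.percentile(P[:,1],[1,99]).round(1),'z',np.median(P[:,2]).round(1))
    f=(W[...,2]>.052)&(W[...,2]<.066)&(abs(W[...,0]-.59)<.11)&(abs(W[...,1]-.056)<.08)
    P=W[f]*1000
    if len(P)>20: print(c,'wall x',np.percentile(P[:,0],[1,99]).round(1),'y',np.percentile(P[:,1],[1,99]).round(1))
E
python3 chk.py s5; python3 -c "
from h import *
delta(low(-30,4,13),0,13)"
```

```text
t 6.9 pos [0.6156 0.0601 0.1287] yaw 0.29 tilt 12.52 roll 0.03 F [-0.5  0.2 -4. ] w 0.0158
scene 807 tool x [-44.2  44.2] tool y [-69.   68.8] z 27.3
scene wall x [533.4 680.4] y [-11.4 121.9]
top 186 tool x [-44.   44.7] tool y [-63.7  72.3] z 27.5
top wall x [546.9 685.7] y [-10.7 122. ]
t(cm) [-0.42 -0.69  3.54] r [-0.002 -0.001  0.006] rows>= 0.9
```

View pics/s5_scene.png

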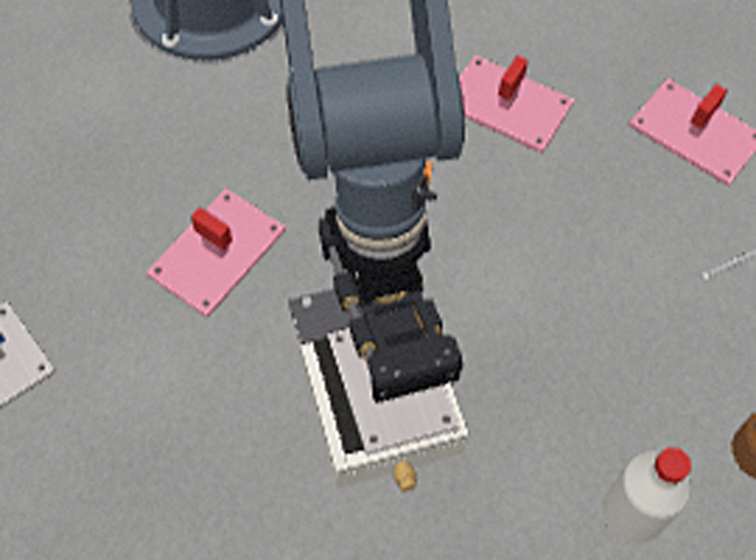

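View pics/s5_top.png

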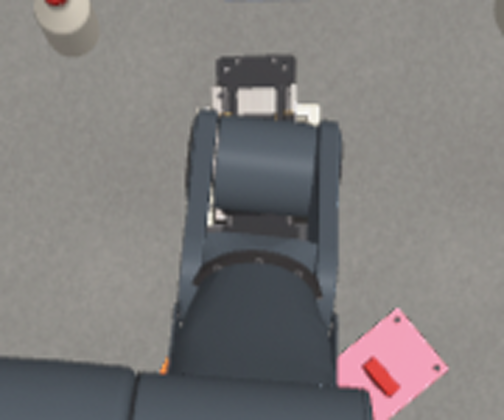

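The plate sits centred in the tool (±69 by ±44 mm), and the walls confirm the seat. Lowering into the mouth.

Call:
send_rows --deltas '[{"tx": -0.2,"ty": -0.3,"tz": 1,"rx": 0,"ry": 0,"rz": 0.004},{"tx": -0.2,"ty": -0.5,"tz": 2,"rx": 0,"ry": 0,"rz": 0.004},{"tx": -0.2,"ty": -0.6,"tz": 2.7,"rx": 0,"ry": 0,"rz": 0.004},{"tx": -0.2,"ty": -0.6,"tz": 3,"rx": 0,"ry": 0,"rz": 0.004},{"tx": -0.2,"ty": -0.6,"tz": 3,"rx": 0,"ry": 0,"rz": 0.004}]'

```text
time: 7.42
position: [0.6202, 0.057, 0.1006]
tool_rot: [0.702, 0.703, 0.08, 0.08]
ft_force: [-0.2, 0.2, -2.6]
grip_width: 0.0156
```

Call:
send_rows --deltas '[{"tx": 0,"ty": 0,"tz": 0,"rx": 0,"ry": 0,"rz": 0},{"tx": 0,"ty": 0,"tz": 0,"rx": 0,"ry": 0,"rz": 0}]'

```text
time: 7.58
position: [0.6211, 0.0569, 0.1021]
tool_rot: [0.702, 0.703, 0.081, 0.081]
ft_force: [0.1, 0.2, -2.3]
grip_width: 0.016
```

```bash
python3 -c "
from h import *
st();delta(low(-30,4,13),0,13);delta(low(-72,4,13),0,13)"
```

```text
t 7.58 pos [0.6211 0.0569 0.1021] yaw 0.05 tilt 13.13 roll 0.0 F [ 0.1  0.2 -2.3] w 0.016
t(cm) [-0.11 -0.31  0.62] r [ 0.002 -0.     0.001] rows>= 0.2
t(cm) [-0.11 -4.4  -0.33] r [ 0.002 -0.     0.001] rows>= 1.1
```

Call:
send_rows --deltas '[{"tx": -0.1,"ty": -0.2,"tz": 0.3,"rx": 0,"ry": 0,"rz": 0},{"tx": -0.1,"ty": -0.3,"tz": 0.6,"rx": 0,"ry": 0,"rz": 0},{"tx": -0.1,"ty": -0.3,"tz": 0.6,"rx": 0,"ry": 0,"rz": 0},{"tx": -0.1,"ty": -0.3,"tz": 0.6,"rx": 0,"ry": 0,"rz": 0}]'

```text
time: 7.92
position: [0.6189, 0.0559, 0.0951]
tool_rot: [0.702, 0.703, 0.08, 0.08]
ft_force: [-0.3, 0.7, -1.5]
grip_width: 0.0153
```

```bash
python3 chk.py s6; python3 -c "
from h import *
st();delta(low(-30,4,13),0,13);delta(low(-72,4,13),0,13)"
```

```text
t 7.92 pos [0.6189 0.0559 0.0951] yaw 0.05 tilt 13.06 roll 0.01 F [-0.3  0.7 -1.5] w 0.0153
scene 835 tool x [-66.8  44.6] tool y [-67.7  68.7] z 27.4
scene wall x [541.3 680.4] y [-11.4 122. ]
top 188 tool x [-44.1  44.3] tool y [-63.7  73.2] z 28.7
top wall x [560.8 684.5] y [-10.5 122.2]
t 8.02 pos [0.6193 0.0559 0.0954] yaw 0.05 tilt 13.1 roll 0.0 F [ 0.1  0.6 -2.3] w 0.0157
t(cm) [-0.01  0.02  0.01] r [ 0.002 -0.     0.001] rows>= 0.0
t(cm) [-0.01 -4.07 -0.94] r [ 0.002 -0.     0.001] rows>= 1.0
```

View pics/s6_scene.png

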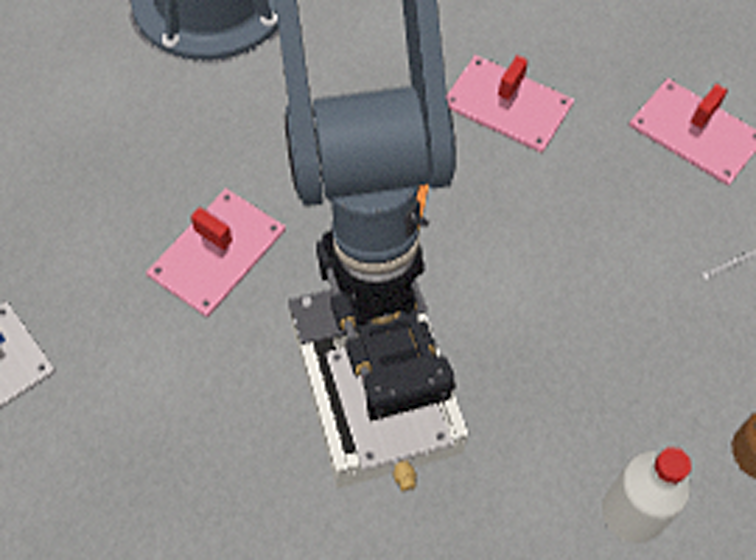

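The low end is through the mouth and the far end is still above the far wall. Sliding under the lip now, slowly.

Call:
send_rows --deltas '[{"tx": 0,"ty": -0.8,"tz": -0.18,"rx": 0,"ry": 0,"rz": 0},{"tx": 0,"ty": -1.6,"tz": -0.37,"rx": 0,"ry": 0,"rz": 0},{"tx": 0,"ty": -2.4,"tz": -0.55,"rx": 0,"ry": 0,"rz": 0},{"tx": 0,"ty": -3.2,"tz": -0.74,"rx": 0,"ry": 0,"rz": 0},{"tx": 0,"ty": -4,"tz": -0.92,"rx": 0,"ry": 0,"rz": 0}]'

```text
time: 8.43
position: [0.5767, 0.056, 0.0952]
tool_rot: [0.702, 0.703, 0.08, 0.08]
ft_force: [0.4, 0.1, -3.1]
grip_width: 0.0154
```

Call:
send_rows --deltas '[{"tx": 0,"ty": 0,"tz": 0,"rx": 0,"ry": 0,"rz": 0},{"tx": 0,"ty": 0,"tz": 0,"rx": 0,"ry": 0,"rz": 0}]'

```text
time: 8.6
position: [0.5775, 0.056, 0.0953]
tool_rot: [0.702, 0.703, 0.081, 0.08]
ft_force: [0.2, -0.2, -2.8]
grip_width: 0.0159
```

```bash
python3 chk.py s7; python3 -c "
from h import *
st();delta(low(-72,4,13),0,13)
for a in [(-72,3,9),(-72,3,5),(-72,2,2),(-72,0.5,0)]: delta(low(*a),0,a[2])"
```

```text
t 8.6 pos [0.5775 0.056  0.0953] yaw 0.05 tilt 13.08 roll 0.01 F [ 0.2 -0.2 -2.8] w 0.0159
scene 739 tool x [-65.9  44.3] tool y [-38.4  69. ] z 27.2
scene wall x [542.8 680.4] y [-11.4 121.7]
top 165 tool x [-43.   42.5] tool y [-14.4  69.8] z 28.9
top wall x [573.  685.2] y [-11.3 122.1]
t 8.7 pos [0.5789 0.0558 0.0955] yaw 0.05 tilt 13.18 roll -0.01 F [ 0.1 -0.1 -2.6] w 0.0161
t(cm) [ 0.   -0.14 -0.01] r [ 0.003 -0.     0.001] rows>= 0.0
t(cm) [0.   0.07 0.59] r [ 0.073 -0.     0.001] rows>= 0.6
t(cm) [-0.    0.27  1.1 ] r [ 0.143 -0.     0.001] rows>= 1.1
t(cm) [-0.    0.37  1.59] r [0.195 0.    0.001] rows>= 1.6
t(cm) [-0.    0.41  2.  ] r [0.23  0.    0.001] rows>= 1.8
```

View pics/s7_scene.png

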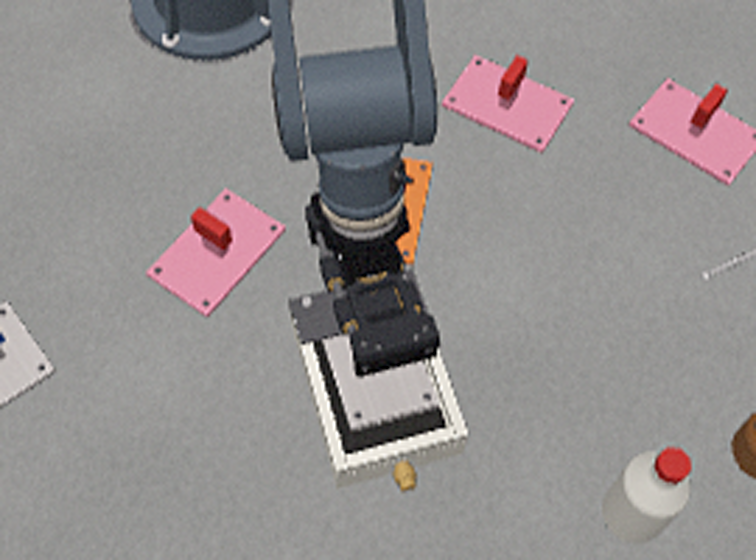

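The plate is now under the lip, with the far end clear of the far wall and no contact force. Levelling to about 2° and 2 mm above the ledge.

Call:
send_rows --deltas '[{"tx": 0,"ty": 0,"tz": 0.3,"rx": 0.036,"ry": 0,"rz": 0},{"tx": 0,"ty": 0.1,"tz": 0.6,"rx": 0.073,"ry": 0,"rz": 0},{"tx": 0,"ty": 0.2,"tz": 0.85,"rx": 0.11,"ry": 0,"rz": 0},{"tx": 0,"ty": 0.3,"tz": 1.1,"rx": 0.143,"ry": 0,"rz": 0},{"tx": 0,"ty": 0.35,"tz": 1.5,"rx": 0.195,"ry": 0,"rz": 0}]'

```text
time: 9.12
position: [0.5854, 0.0559, 0.0816]
tool_rot: [0.707, 0.707, 0.012, 0.012]
ft_force: [0.4, 0.3, -2.2]
grip_width: 0.0157
```

Call:
send_rows --deltas '[{"tx": 0,"ty": 0,"tz": 0,"rx": 0,"ry": 0,"rz": 0},{"tx": 0,"ty": 0,"tz": 0,"rx": 0,"ry": 0,"rz": 0}]'

```text
time: 9.28
position: [0.5863, 0.0558, 0.0812]
tool_rot: [0.707, 0.707, 0.013, 0.013]
ft_force: [-0.3, -0.3, -1.9]
grip_width: 0.0158
```

```bash
python3 -c "
from h import *
st();delta(low(-72,0,0),0,0);delta(low(-71,-1,0),0,0)"
```

```text
t 9.28 pos [0.5863 0.0558 0.0812] yaw 0.06 tilt 2.06 roll -0.0 F [-0.3 -0.3 -1.9] w 0.0158
t(cm) [-0.    0.1   0.48] r [0.036 0.    0.001] rows>= 0.3
t(cm) [-0.    0.2   0.58] r [0.036 0.    0.001] rows>= 0.3
```

Call:
send_rows --deltas '[{"tx": 0,"ty": 0.05,"tz": 0.15,"rx": 0.018,"ry": 0,"rz": 0},{"tx": 0,"ty": 0.1,"tz": 0.3,"rx": 0.036,"ry": 0,"rz": 0},{"tx": 0,"ty": 0.1,"tz": 0.4,"rx": 0.036,"ry": 0,"rz": 0},{"tx": 0,"ty": 0.1,"tz": 0.4,"rx": 0.036,"ry": 0,"rz": 0}]'

```text
time: 9.62
position: [0.5861, 0.0559, 0.0773]
tool_rot: [0.707, 0.707, -0.001, -0.001]
ft_force: [-0.2, 0.3, -1.5]
grip_width: 0.0159
```

```bash
python3 chk.py s8; python3 -c "
from h import *
st();delta(low(-72,0,0),0,0)"
```

```text
t 9.62 pos [0.5861 0.0559 0.0773] yaw 0.06 tilt -0.12 roll 0.0 F [-0.2  0.3 -1.5] w 0.0159
scene 558 tool x [-67.2  55.1] tool y [-44.5  94.4] z 27.8
scene wall x [542.3 680.4] y [-11.3 122.1]
t 9.72 pos [0.5857 0.056  0.0774] yaw 0.06 tilt -0.14 roll 0.01 F [ 0.5 -0.2 -3.1] w 0.0158
t(cm) [-0.02  0.18  0.09] r [-0.002 -0.     0.001] rows>= 0.0
```

View pics/s8_scene.png

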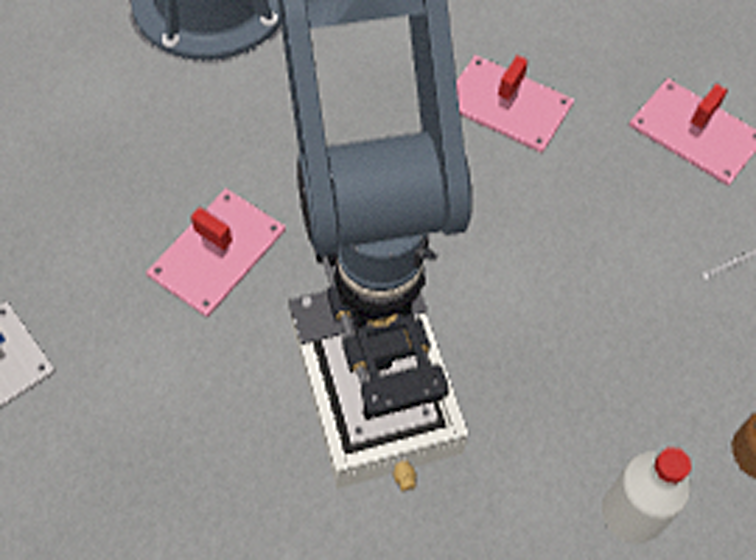

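Call:
send_rows --deltas '[{"tx": 0,"ty": 0.1,"tz": 0,"rx": 0,"ry": 0,"rz": 0},{"tx": 0,"ty": 0.2,"tz": 0.05,"rx": 0,"ry": 0,"rz": 0},{"tx": 0,"ty": 0.2,"tz": 0.1,"rx": 0,"ry": 0,"rz": 0},{"tx": 0,"ty": 0.2,"tz": 0.13,"rx": 0,"ry": 0,"rz": 0},{"tx": 0,"ty": 0.2,"tz": 0.13,"rx": 0,"ry": 0,"rz": 0}]'

```text
time: 10.13
position: [0.5884, 0.0559, 0.0765]
tool_rot: [0.707, 0.707, -0.001, -0.001]
ft_force: [-0.4, 0.1, 0.3]
grip_width: 0.0156
```

```bash
python3 -c "
from h import *
st();delta(low(-72,0,0),0,0)"
```

```text
t 10.13 pos [0.5884 0.0559 0.0765] yaw 0.06 tilt -0.09 roll -0.0 F [-0.4  0.1  0.3] w 0.0156
t(cm) [-0.01 -0.09  0.  ] r [-0.002  0.     0.001] rows>= 0.0
```

The load has gone (about −2.5 N to 0.3 N), so the cover rests on the ledge. Opening the jaws just enough, then going straight up.

Call:
send_rows --claw 3.6 --deltas '[{"tx": 0,"ty": 0,"tz": 0,"rx": 0,"ry": 0,"rz": 0},{"tx": 0,"ty": 0,"tz": 0,"rx": 0,"ry": 0,"rz": 0},{"tx": 0,"ty": 0,"tz": 0,"rx": 0,"ry": 0,"rz": 0},{"tx": 0,"ty": 0,"tz": 0,"rx": 0,"ry": 0,"rz": 0},{"tx": 0,"ty": 0,"tz": 0,"rx": 0,"ry": 0,"rz": 0}]'

```text
time: 10.55
position: [0.5882, 0.0559, 0.0762]
tool_rot: [0.707, 0.707, -0.001, -0.001]
ft_force: [-0.2, -0.2, 0.3]
grip_width: 0.0344
```

Call:
send_rows --deltas '[{"tx": 0,"ty": 0,"tz": -0.5,"rx": 0,"ry": 0,"rz": 0},{"tx": 0,"ty": 0,"tz": -1.5,"rx": 0,"ry": 0,"rz": 0},{"tx": 0,"ty": 0,"tz": -3,"rx": 0,"ry": 0,"rz": 0},{"tx": 0,"ty": 0,"tz": -6,"rx": 0,"ry": 0,"rz": 0},{"tx": 0,"ty": 0,"tz": -9,"rx": 0,"ry": 0,"rz": 0}]'

```text
time: 10.97
position: [0.5875, 0.056, 0.167]
tool_rot: [0.707, 0.707, -0.002, -0.002]
ft_force: [-0.1, 0.3, 0.1]
grip_width: 0.036
```

```bash
python3 -c "
from h import *
st()"
```

```text
t 10.97 pos [0.5875 0.056  0.167 ] yaw 0.05 tilt -0.27 roll 0.02 F [-0.1  0.3  0.1] w 0.036
```

Call:
send_rows --deltas '[{"tx": 0,"ty": 0,"tz": -3,"rx": 0,"ry": 0,"rz": 0},{"tx": -3.5,"ty": 0,"tz": -4,"rx": 0,"ry": 0,"rz": 0},{"tx": -7,"ty": 0,"tz": -5,"rx": 0,"ry": 0,"rz": 0},{"tx": -10,"ty": 0,"tz": -6,"rx": 0,"ry": 0,"rz": 0},{"tx": -10,"ty": 0,"tz": -6,"rx": 0,"ry": 0,"rz": 0}]'

```text
time: 11.38
position: [0.5908, -0.0497, 0.2298]
tool_rot: [0.708, 0.706, -0.0, 0.003]
ft_force: [0.5, -0.9, 0.7]
grip_width: 0.0359
```

Call:
send_rows --deltas '[{"tx": 0,"ty": 0,"tz": 0,"rx": 0,"ry": 0,"rz": 0},{"tx": 0,"ty": 0,"tz": 0,"rx": 0,"ry": 0,"rz": 0}]'

```text
time: 11.55
position: [0.5882, -0.0437, 0.2265]
tool_rot: [0.707, 0.707, -0.001, -0.001]
ft_force: [-0.4, -0.0, -0.3]
grip_width: 0.0359
```

```bash
python3 w.py w9; python3 chk.py s9
python3 - <<'E'
from h import *
W=np.load('/tmp/w.npy');c=np.load('/tmp/wc.npy').astype(int)
def rect(P):
    (c,s,a)=cv2.minAreaRect((P[:,:2]*1000).astype(np.float32)); return np.round(c,1),np.round(s,1),round(a,1)
near=(abs(W[...,0]-.5895)<.1)&(abs(W[...,1]-.0558)<.075)
red=near&(c[...,0]>c[...,1]+60)&(W[...,2]>.1)
print('grip',red.sum(),rect(W[red]),np.median(W[red],0))
pl=near&(W[...,2]>.043)&(W[...,2]<.054)&(c.min(-1)>120)
P=W[pl];print('plate',pl.sum(),rect(P))
A=np.c_[P[:,:2],np.ones(len(P))];k=np.linalg.lstsq(A,P[:,2],rcond=None)[0];print('slopes deg',np.degrees(k[:2]),'z at seat',k@[.5895,.0558,1])
lip=near&(W[...,2]>.069)&(W[...,2]<.08)&(c.max(-1)<110);print('lip',lip.sum(),rect(W[lip]))
E
```

```text
t 11.55 pos [ 0.5882 -0.0437  0.2265] yaw 0.02 tilt -0.15 roll 0.04 F [-0.4 -0.  -0.3] w 0.0359
t 11.6 pos [ 0.588  -0.0431  0.2261] yaw 0.08 tilt -0.2 roll 0.05 F [ 0.4 -0.   0.2] w 0.036
scene wall x [546.5 680.4] y [-11.1 122.2]
top wall x [501.3 685.3] y [ -7.3 121.8]
grip 985 (array([576.1,  31.3]), array([97.8, 30.4]), 64.8) [0.58707643 0.05602006 0.11044704]
plate 9281 (array([608.,  55.]), array([123.1, 110.8]), 0.2)
slopes deg [-0.10569114 -0.02811396] z at seat 0.04857375963899167
lip 5707 (array([522.9,  55.1]), array([133.1,  49.8]), 88.5)
```

View pics/w9.png

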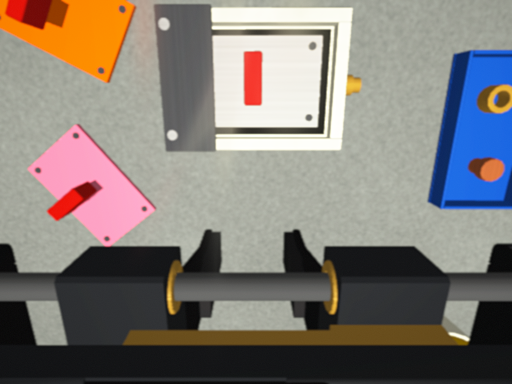

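View pics/s9_scene.png

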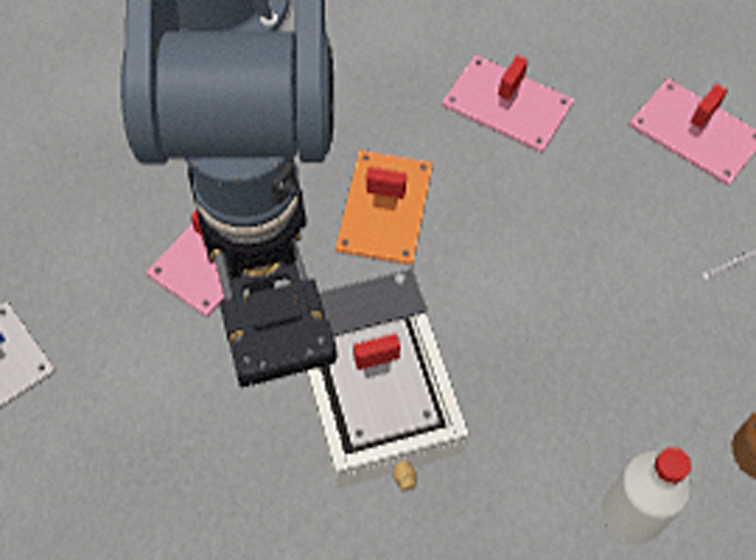

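The wrist view shows the plate lying flat, its grip at (252,78), one end under the lip, and dark ledge visible on the open sides. Plate top is at 48.6 mm against 48 expected, and the slope is 0.1°. Handing in.

```bash
python3 -c "
from rig import robot
print(robot.hand_in())"
```

```text
the job is handed in; nothing more can be done
None
```

The red-gripped aluminium cover is in the fixture, lying flat on the ledge with one end under the lip. I handed the job in at about 11.7 s of the 45 s allowed. No verdict was reported.

I gripped the cover along its length, tilted it 13° with the robot-side end low, and lowered that end through the mouth. Then I slid it under the lip, levelled it onto the ledge, released it and moved clear.

**Last checks:**
- **Position:** the grip is about 2.5 mm from the seat in x and within 1 mm in y.
- **Height and level:** the plate top is at 48.6 mm, where 48 mm is expected, with a slope of about 0.1°.
- **Forces:** no reading at the end of a move showed more than about 4 N at the wrist.
- **Blue cover and look-alikes:** the arm never went down near them. I did not re-measure where the blue cover lies.

**Checks that disagreed or did not work:**
- **Camera disagreement:** the top and scene cameras differed by about 5 mm on the fixture's x position. I corrected for this using the grasped cover as a reference, so the x figure carries roughly 2 mm of uncertainty.
- **Plate outline:** my final fit of the plate's outline took in the fixture's inner faces, so I dropped it. I also dropped the grip's fitted outline, which mixed in another red object, and used the grip's median position, the height and the pictures instead.

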